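# Slide the empty bowl under the filter tap

## Robot

A 7-joint arm with a two-finger parallel gripper is mounted at the origin on the work surface. World frame = base frame: x ahead of the robot, y to its left, z up, the work surface at z = 0. Lengths are in m, angles in rad, forces in N, time in s.
With the tool pointing down it reaches from about 0.4 to 0.85 m from the base axis. Payload 10.4 kg.
Tool frame: the origin (TCP) lies at the very end of the fingers, on their centre line; the grasp point (between the pads) lies 19 mm behind it; z points along the fingers, y is the line along which they close (so a half turn about z gives the same grasp; the last joint's range is limited). The gripper opens to 87 mm and grips with 3 to 60 N. Pads are 19 mm wide; open, the fingers measure 117 mm over their backs; the gripper's body (75 mm by 190 mm) begins 51 mm behind the grasp point.
Start: joints at [-1.236, 0.332, -0.065, 1.46, 0.022, 1.35, -0.088], TCP at [0.219, 0.585, 0.223] pointing down, gripper open.
Joint ranges: [-2.6, 2.6], [-0.5, 2.12], [-1.47, 1.34], [0.16, 2.42], [-1.27, 4.41], [0.06, 2.06], [-2.6, 2.6]. Speed limits (rad/s): [2.22, 2.22, 2.79, 2.79, 3.14, 3.14, 3.14].

## Interface

Orientations are given as a unit quaternion [w, x, y, z].
In Python, from workcell import env, grab_frame gives the robot as it stands.
- The arm moves only by the tool arm_command, never from a script. Its argument "series" is a list of rows, each an object with "linear": the shift along the tool's x, y, z in cm, a list of three; "turn": the turn, a rotation vector about the tool's x, y, z in rad, a list of three. A call has 1 to 12 rows; each row is the pose to reach, as a shift and turn from the pose commanded when the call began, along the tool's axes at that moment; what a row does not reach only later rows make up. A row lasts 1/8 s, in which the tool goes at most 62.5 mm and 10.7 degrees, less where a joint would pass 70% of its speed; a pose out of reach is approached as far as the arm can. A call with a gripper value outside its range is refused whole. "fingers" is the finger opening in cm, from 0 to 8.7, set as the call begins (left out, the last holds). The fingers move at their own pace and stop on an object; "force" is the grip in N (left out, the last holds). Time passes only in rows, so rows that repeat a pose let the fingers close. It gives the time, the measured TCP pose, the force, the opening and the grip force at its end, in the units of the state.
- env.get_state(): the state, without advancing time (a new reading comes with each control period).
- grab_frame(name): name is "scene" or "side" or "wrist"; returns a dict with "image" (384x512x3 uint8, blue, green, red), "K" (3x3 intrinsics, pixels), "rvec" (rotation vector, rad) and "tvec" (3), from world to camera coordinates, as OpenCV has them; the wrist camera has in their place "mount" (4x4, takes a point from camera to tool coordinates, whose origin is the TCP and whose axes are the flange's). Camera axes: x right, y down, z forward; pixel columns grow to the right and rows downward; lengths in m; the calibration is good to about 2 mm. A picture is of the moment at which its call begins: read the wrist's pose just before it. There is no depth.
- env.hand_in(): hands the job in; it is judged then, once.
The state is a dict: "time_s": time; "joints": joint angles; "dq": joint speeds; "effort": joint torques, N m; "tcp_pos": TCP position; "tcp_rot": TCP orientation; "wrist_force": force on the tool from outside, world axes, zero at the start; "ft_torque": the same for the moment, N m; "opening": opening from 0.0 (shut) to 1.0 (fully open); "grip_force": force on a finger pad.
Only numpy, scipy, OpenCV 4.12 (cv2) and the standard library are available. Lean on these libraries where they do the work, as an engineer would, in place of code of your own. Each camera call takes 0.05 s, during which the arm holds its last target. There are 200 camera calls.

## Task

Slide the empty bowl across the block until it stands centred under the water filter's spout, ready to be filled. Keep it standing on the block all the way (do not lift or tip it), and leave the bowl that holds the lemon half, and everything else, where it is.

Things in the scene. Friction and masses are not known exactly. Their poses are not given: they have to be found in the camera images.
- bowl_a: One of two identical round terracotta bowls, loose, about 400 g: 126 mm across at the rim, 55 mm high, 92 mm across the foot, nearly upright 5 mm walls (outer radius 61 mm at 16 mm height, 63 mm at the rim), inner floor 6 mm above the block. Origin at the centre of its underside, z up. At the start exactly one of the two bowls holds a lemon half, the other is empty; which one differs from run to run. The two stand at least 0.18 m apart, one nearer the robot than the other.
- bowl_b: The other terracotta bowl, same shape, size and mass as bowl_a; origin at the centre of its underside.
- lemon_half: Half a lemon lying cut face down inside one of the bowls: a dome 60 mm across and 33 mm high, 50 g. Origin at the centre of its flat face, within 10 mm of that bowl's centre.
- spout (a point): Centre of the lower mouth of the filter's spout (22 mm across, mouth 146 mm above the block), 100 mm out from the unit's front face. Nothing stands below it at the start.
- filter: White countertop water filter unit, fixed, at the robot's left (+y): a box 160 mm wide (its x), 130 mm deep (its y), 252 mm high over its round cap; origin at the centre of its underside. Its front faces its own -y (towards the robot's right, turned up to 0.25 rad). A thin steel spout tube (16 mm) leaves the front at 175 mm height, runs 165 mm from the origin along -y and bends down; the black tap key on it rises to 195 mm.
- lemon_spare: A second lemon half, same shape, cut face down on the block itself, not in a bowl. Loose bystander. (A fixed glass carafe, 100 mm across and 190 mm high, stands at the far edge of the block, 0.83 m or more ahead of the robot and up to 0.25 m to its left.)
- reamer: Wooden citrus reamer lying on the block, loose, 152 mm long (along its x), 46 mm across the head; origin under its middle. Bystander. Beside it, at the far right corner, a fixed steel bin with its flap down, 200 x 180 mm and 212 mm high, centred 0.6 to 0.7 m ahead of the robot and about 0.5 m to its right.
- measuring_cup: Steel measuring cup, loose, 76 mm across, 65 mm high, flat handle reaching 115 mm along its +y; origin at the centre of its underside. Bystander.

How it is judged:
By the outcome, as a careful person would: the job done as asked, in the order asked, and still so for the second after the job is handed in, with the robot touching nothing.
It also fails if it takes over 51 s, if anything falls off the work surface, if the arm or the gripper's body presses on something with over 40 N, if the wrist force passes 120 N, or if a joint passes its speed limit or range.

## Working session

There is one attempt and no reset: what is moved stays moved. The work goes in short steps, Python scripts to look and compute and a tool call to move; the robot and the scene stay as the last step left them, time stands still between calls to the robot, and variables do not carry over. Pictures are saved under pics/ and viewed, at most 10 in all, crops included, and the job is handed in when it is done.

Besides the shell and the picture viewer there is one more tool, called by a JSON object that holds its "method" and its "body". arm_command: Moves the arm, as the interface text tells. Its arguments: {"type":"object","properties":{"series":{"type":"array"},"fingers":{"type":"number"},"force":{"type":"number"}},"required":["series"]}

```bash
mkdir -p pics; ls; cat > h.py <<'E'
import numpy as np, cv2
from workcell import env, grab_frame
def cast(f,uv,z):
    R=cv2.Rodrigues(np.array(f["rvec"],float))[0]; t=np.array(f["tvec"],float).ravel()
    p=cv2.undistortPoints(np.array([[uv]],float),np.array(f["K"]),None).ravel()
    d=R.T@np.array([p[0],p[1],1]); c=-R.T@t
    return c+d*(z-c[2])/d[2]
def proj(f,P):
    return cv2.projectPoints(np.array(P,float).reshape(-1,3),np.array(f["rvec"],float),np.array(f["tvec"],float),np.array(f["K"]),None)[0].reshape(-1,2)
E
python3 - <<'E'
from h import *
import pickle
s=env.get_state(); print(s)
for n in("scene","side"):
    f=grab_frame(n); pickle.dump(f,open(n+".pkl","wb")); cv2.imwrite(f"pics/{n}0.png",f["image"])
    R=cv2.Rodrigues(np.array(f["rvec"],float))[0]; print(n,-R.T@np.array(f["tvec"]).ravel())
E
```

```text
pics
{'time_s': 0.0, 'joints': array([-1.23563305,  0.3328804 , -0.0647165 ,  1.46098135,  0.02159514,
        1.34988836, -0.08850359]), 'dq': array([-0.0005233 ,  0.00096312,  0.00217692, -0.00138355, -0.0007459 ,
        0.00150891,  0.00060572]), 'effort': array([ 7.89644637e-04, -6.23260403e+01,  2.52320326e-02, -3.89883578e+01,
       -6.11749711e-02,  3.99987772e-02,  2.06921945e-04]), 'tcp_pos': array([0.21871676, 0.58505017, 0.22172954]), 'tcp_rot': array([-1.01078255e-04,  1.77912999e-01,  9.84045949e-01, -7.23984477e-04]), 'wrist_force': array([-0.08826755,  0.06075301,  0.8090214 ]), 'ft_torque': array([-0.03946392,  0.02979311, -0.02877141]), 'grip_force': 0.0, 'opening': 1.00137296590298}
scene [1.1678628  0.20009645 1.22237497]
side [ 0.2157279  -0.95049382  0.9932847 ]
```

View pics/scene0.png

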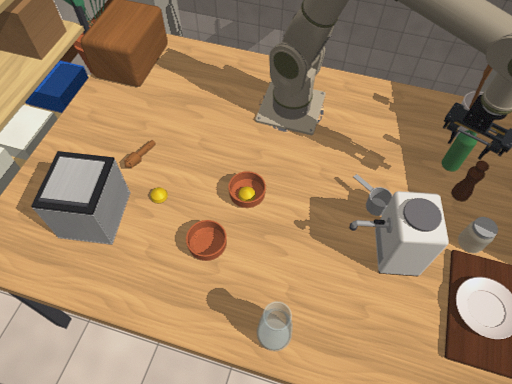

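View pics/side0.png

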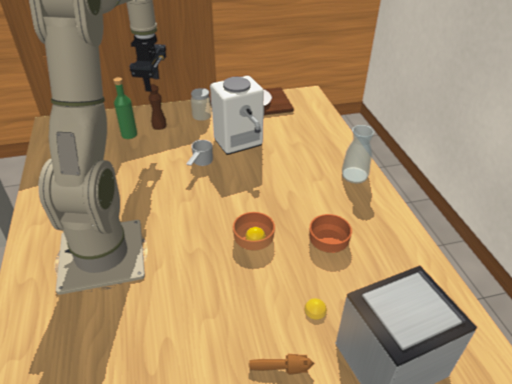

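The scene view shows the lemon bowl at (247,190), the empty bowl farther out at (207,240), the spout tip near (354,226), the filter at (410,235) and the cup at (378,200). In the side view the empty bowl is at (330,232) and the spout tip at about (257,128).

```bash
python3 - <<'E'
from h import *
import pickle
F={n:pickle.load(open(n+".pkl","rb")) for n in("scene","side")}
for n,f in F.items():
    hsv=cv2.cvtColor(f["image"],cv2.COLOR_BGR2HSV)
    m=cv2.inRange(hsv,(0,120,60),(11,255,255))
    k,l,st,c=cv2.connectedComponentsWithStats(m)
    for i in range(1,k):
        if st[i,4]>250:
            cs=cv2.convexHull(np.argwhere(l==i)[:,::-1].astype(np.int32))
            # rim: hull points cast at z=.055, circle fit on far-side points only matters little
            P=np.array([cast(f,p[0].astype(float),.055)[:2] for p in cs])
            print(n,st[i],c[i].round(),"rim bbox",P.min(0).round(3),P.max(0).round(3))
a=F["scene"]["image"][160:290,330:460]; b=F["side"]["image"][65:165,185:285]
cv2.imwrite("pics/z.png",np.hstack([cv2.resize(a,(500,500),interpolation=2),cv2.resize(b,(300,300),interpolation=2,).copy() if 0 else cv2.resize(b,(500,500),interpolation=2)])[:, :] if 0 else np.hstack([cv2.resize(a,(400,400),interpolation=2),cv2.resize(b,(400,400),interpolation=2)]))
E
```

```text
scene [228 171  38  37 847] [247. 187.] rim bbox [ 0.381 -0.103] [0.522 0.023]
scene [ 186  220   41   41 1293] [206. 240.] rim bbox [ 0.6   -0.167] [ 0.733 -0.039]
scene [ 447  250   65  128 3691] [478. 318.] rim bbox [0.474 0.628] [0.803 0.799]
side [149  85  15  44 350] [156. 108.] rim bbox [0.198 0.557] [0.245 0.916]
side [265  88  28  26 436] [278. 102.] rim bbox [0.643 0.568] [0.764 0.768]
side [233 212  42  29 634] [254. 223.] rim bbox [ 0.383 -0.103] [0.503 0.02 ]
side [ 310  214   42   39 1263] [330. 233.] rim bbox [ 0.589 -0.193] [ 0.721 -0.043]
```

View pics/z.png

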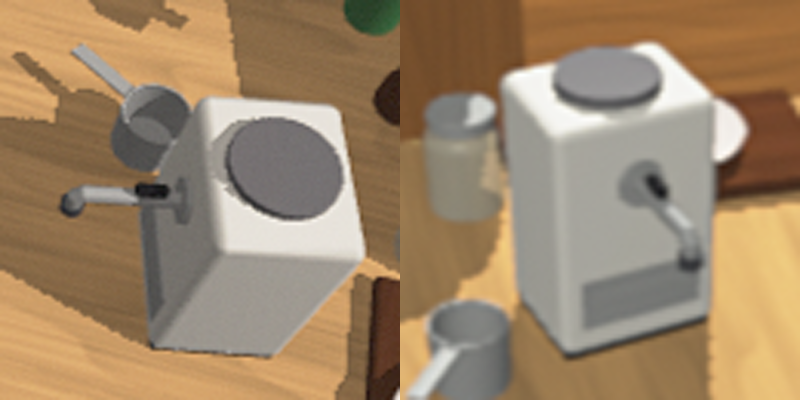

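The crops show the spout mouth at scene px ≈(353,227) and side px ≈(257.5,131), with the round cap near scene (423,214). The tap key is midway along the tube.

```bash
python3 - <<'E'
from h import *
import pickle
F={n:pickle.load(open(n+".pkl","rb")) for n in("scene","side")}
a=F["scene"];b=F["side"]
u,v=(353,227.3),(257.5,131)
def P(f):return np.array(f["K"])@np.hstack([cv2.Rodrigues(np.array(f["rvec"],float))[0],np.array(f["tvec"],float).reshape(3,1)])
X=cv2.triangulatePoints(P(a),P(b),np.array(u).reshape(2,1),np.array(v).reshape(2,1)).ravel();print("tri",X[:3]/X[3])
print(cast(a,u,.146),cast(b,v,.146))
cs=cast(a,(330+285*.325,160+168*.325),.252);cb=cast(b,(185+(607-400)/4,65+77/4),.252);print("cap",cs,cb)
# tube axis top at 175mm: flange
for f,q in((a,(330+182*.325,160+198*.325)),(b,(185+242/4,65+182/4))):print("flange",cast(f,q,.175))
for f,q in((a,(330+150*.325,160+118*.325)),(b,(185+70/4,65+335/4))):print("cup",cast(f,q,.065))
print("cup handle",cast(a,(330+78*.325,160+48*.325),.06))
# refined ellipse check: rim prediction
for n,f in F.items(): print(n,proj(f,[[.66+.063*np.cos(t),-.105+.063*np.sin(t),.055] for t in np.arange(4)*np.pi/2]).round(1).tolist())
E
```

```text
tri [0.54483715 0.31425308 0.14740189]
[0.54306927 0.31490865 0.146     ] [0.5458331  0.31535962 0.146     ]
cap [0.51135311 0.47471846 0.252     ] [0.50720536 0.46336265 0.252     ]
flange [0.51996989 0.40829652 0.175     ]
flange [0.52570626 0.41002915 0.175     ]
cup [0.36575681 0.38539266 0.065     ]
cup [0.35827023 0.36947379 0.065     ]
cup handle [0.29536278 0.29756297 0.06      ]
scene [[198.3, 255.1], [225.0, 242.6], [212.8, 220.0], [186.7, 231.7]]
side [[349.8, 225.1], [322.4, 214.3], [309.7, 232.3], [338.0, 244.0]]
```

```bash
cat >> h.py <<'E'
from scipy.spatial.transform import Rotation as Rot
def rot(): q=env.get_state()["tcp_rot"]; return Rot.from_quat([q[1],q[2],q[3],q[0]])
def goalR(push,t=.25):
    p=np.array([*push,0])/np.linalg.norm(push); up=np.array([0,0,1])
    x=np.cos(t)*p+np.sin(t)*up; z=np.sin(t)*p-np.cos(t)*up
    return Rot.from_matrix(np.c_[x,np.cross(z,x),z])
def rel(P,RG=None,p0=None,R0=None):
    s=env.get_state(); R0=R0 or rot(); p0=s["tcp_pos"] if p0 is None else p0
    return (R0.inv().apply(np.array(P)-p0)*100).round(2), (R0.inv()*(RG or R0)).as_rotvec().round(3)
E
python3 - <<'E'
from h import *
import pickle
f=pickle.load(open("scene.pkl","rb")); print("spare",cast(f,(159,195),.015))
push=np.array([.544,.315])-[.660,-.105]; G=goalR(push); print(push/np.hypot(*push))
for P in ([.22,.585,.30],[.28,.33,.30],[.692,-.221,.25],[.692,-.221,.016]): print(P,*rel(P,G))
E
```

```text
spare [ 0.54105776 -0.32292276  0.015     ]
[-0.26622315  0.96391142]
[0.22, 0.585, 0.3] [-0.12  0.03 -7.82] [-0.119  0.232  0.938]
[0.28, 0.33, 0.3] [-14.67 -21.76  -7.79] [-0.119  0.232  0.938]
[0.692, -0.221, 0.25] [-72.55 -58.93  -2.73] [-0.119  0.232  0.938]
[0.692, -0.221, 0.016] [-72.55 -58.9   20.67] [-0.119  0.232  0.938]
```

{"method": "arm_command", "body": {"series": [{"linear": [0, 0, -4], "turn": [0, 0, 0]}, {"linear": [0, 0, -8], "turn": [0, 0, 0]}, {"linear": [-3, -4.5, -8], "turn": [0, 0, 0]}, {"linear": [-6, -9, -8], "turn": [0, 0, 0]}, {"linear": [-9, -13.5, -8], "turn": [0, 0, 0]}, {"linear": [-12, -18, -8], "turn": [0, 0, 0]}, {"linear": [-14.7, -21.8, -8], "turn": [0, 0, 0]}, {"linear": [-18.5, -24.5, -8], "turn": [0, 0, 0.1]}, {"linear": [-22.5, -27, -8], "turn": [0, 0, 0.2]}, {"linear": [-26.5, -29.5, -8], "turn": [0, 0, 0.3]}, {"linear": [-30.5, -32, -8], "turn": [0, 0, 0.4]}, {"linear": [-34.5, -34.5, -8], "turn": [0, 0, 0.5]}], "fingers": 5.5}}

```text
time_s: 1.6
tcp_pos: [0.4218, 0.14, 0.3024]
tcp_rot: [-0.0, 0.417, 0.909, 0.0]
wrist_force: [0.2, 0.8, -0.1]
opening: 0.634
grip_force: 0.0
```

```bash
python3 - <<'E'
from h import *
s=env.get_state(); print(s["time_s"],s["tcp_pos"],s["joints"].round(2),s["wrist_force"],s["opening"])
G=goalR([-.266,.964])
for P in ([.692,-.221,.25],[.692,-.221,.1],[.692,-.221,.016]): print(P,*rel(P,G))
E
```

```text
1.6 [0.42178541 0.14003455 0.3024168 ] [-0.79 -0.13  0.33  1.79  0.04  1.47  0.25] [ 0.23366239  0.84030768 -0.06401115] 0.6336420352867939
[0.692, -0.221, 0.25] [-44.99  -3.03   5.23] [-0.055  0.246  0.438]
[0.692, -0.221, 0.1] [-45.    -3.03  20.23] [-0.055  0.246  0.438]
[0.692, -0.221, 0.016] [-45.    -3.03  28.63] [-0.055  0.246  0.438]
```

{"method": "arm_command", "body": {"series": [{"linear": [-5, -0.3, 0], "turn": [0, 0.02, 0.05]}, {"linear": [-10, -0.7, 0], "turn": [-0.01, 0.05, 0.1]}, {"linear": [-15, -1, 0], "turn": [-0.02, 0.08, 0.15]}, {"linear": [-20, -1.3, 0], "turn": [-0.02, 0.11, 0.2]}, {"linear": [-25, -1.7, 0], "turn": [-0.03, 0.14, 0.25]}, {"linear": [-30, -2, 0], "turn": [-0.04, 0.17, 0.3]}, {"linear": [-35, -2.4, 1], "turn": [-0.045, 0.2, 0.35]}, {"linear": [-40, -2.7, 3], "turn": [-0.05, 0.225, 0.4]}, {"linear": [-45, -3, 6], "turn": [-0.055, 0.246, 0.438]}, {"linear": [-45, -3, 11], "turn": [-0.055, 0.246, 0.438]}, {"linear": [-45, -3, 16], "turn": [-0.055, 0.246, 0.438]}, {"linear": [-45, -3, 20], "turn": [-0.055, 0.246, 0.438]}]}}

```text
time_s: 3.1
tcp_pos: [0.6921, -0.2183, 0.0994]
tcp_rot: [-0.101, 0.6, 0.79, 0.075]
wrist_force: [0.3, 0.4, -0.2]
opening: 0.634
grip_force: 0.0
```

```bash
python3 - <<'E'
from h import *
s=env.get_state(); print(s["time_s"],s["tcp_pos"],s["joints"].round(2),s["wrist_force"],s["opening"])
G=goalR([-.266,.964])
for d in (.12,.08,.064): print(*rel([.660+.266*d,-.105-.964*d,.016],G))
cv2.imwrite("pics/side1.png",grab_frame("side")["image"])
E
```

```text
3.1 [ 0.69210364 -0.21827366  0.09944994] [-0.01  0.84  0.65  1.14 -0.65  1.5   0.9 ] [ 0.28891396  0.35475174 -0.23830356] 0.6336101241653045
[-2.3  -0.07  8.03] [-0.003 -0.002  0.003]
[ 1.58 -0.05  9.02] [-0.003 -0.002  0.003]
[ 3.13 -0.05  9.42] [-0.003 -0.002  0.003]
```

View pics/side1.png

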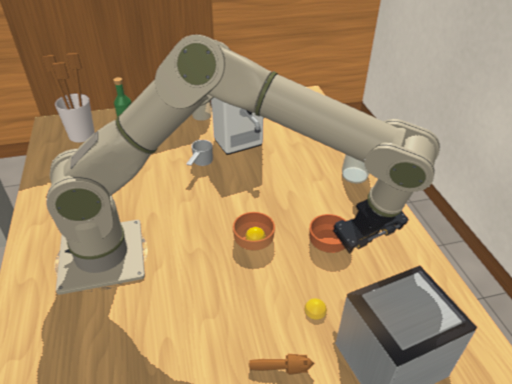

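The bowl is undisturbed at side px (330,232), and the tilted gripper is poised behind it. Next it goes down and pushes.

{"method": "arm_command", "body": {"series": [{"linear": [-1.1, 0, 4], "turn": [0, 0, 0]}, {"linear": [-2.3, 0, 8], "turn": [0, 0, 0]}, {"linear": [-2.3, 0, 8], "turn": [0, 0, 0]}, {"linear": [-0.4, 0, 8.5], "turn": [0, 0, 0]}, {"linear": [1.6, 0, 9], "turn": [0, 0, 0]}, {"linear": [2.6, 0, 9.25], "turn": [0, 0, 0]}, {"linear": [3.6, 0, 9.5], "turn": [0, 0, 0]}, {"linear": [4.6, 0, 9.75], "turn": [0, 0, 0]}, {"linear": [5.6, 0, 10.02], "turn": [0, 0, 0]}, {"linear": [6.6, 0, 10.27], "turn": [0, 0, 0]}, {"linear": [7.6, 0, 10.53], "turn": [0, 0, 0]}, {"linear": [8.6, 0, 10.78], "turn": [0, 0, 0]}]}}

```text
time_s: 4.65
tcp_pos: [0.663, -0.112, 0.0194]
tcp_rot: [-0.099, 0.6, 0.79, 0.075]
wrist_force: [1.1, -4.2, 3.7]
opening: 0.633
grip_force: 2.2
```

```bash
python3 - <<'E'
from h import *
s=env.get_state(); print(s["time_s"],s["tcp_pos"],s["joints"].round(2),s["wrist_force"],s["opening"])
G=goalR([-.266,.964])
for d in (.2,.064): print(*rel([.544+.266*d,.315-.964*d,.016],G))
cv2.imwrite("pics/side2.png",grab_frame("side")["image"])
E
```

```text
4.65 [ 0.66304043 -0.11196369  0.01935777] [-0.19  0.78  0.63  1.42 -0.67  1.28  0.86] [ 1.14827459 -4.2364423   3.69443857] 0.632558161284139
[23.48 -0.03  6.34] [-0.001 -0.     0.003]
[3.666e+01 1.000e-02 9.710e+00] [-0.001 -0.     0.003]
```

View pics/side2.png

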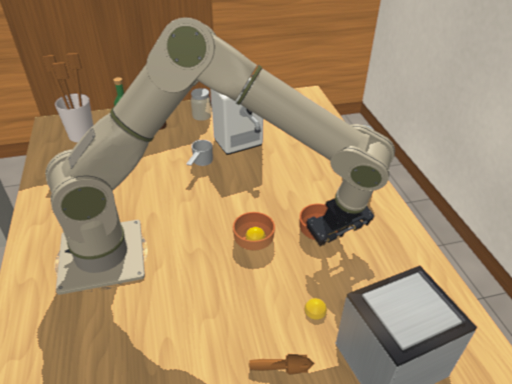

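The bowl is moving (now around px (318,220)), still upright, with clear space to the lemon bowl. The push force is about 4 N.

{"method": "arm_command", "body": {"series": [{"linear": [1.5, 0, 0.4], "turn": [0, 0, 0]}, {"linear": [3, 0, 0.78], "turn": [0, 0, 0]}, {"linear": [4.5, 0, 1.16], "turn": [0, 0, 0]}, {"linear": [6, 0, 1.55], "turn": [0, 0, 0]}, {"linear": [7.5, 0, 1.93], "turn": [0, 0, 0]}, {"linear": [9, 0, 2.32], "turn": [0, 0, 0]}, {"linear": [10.5, 0, 2.7], "turn": [0, 0, 0]}, {"linear": [12, 0, 3.1], "turn": [0, 0, 0]}, {"linear": [13.5, 0, 3.48], "turn": [0, 0, 0]}, {"linear": [15, 0, 3.87], "turn": [0, 0, 0]}, {"linear": [16.5, 0, 4.25], "turn": [0, 0, 0]}, {"linear": [18, 0, 4.65], "turn": [0, 0, 0]}]}}

```text
time_s: 6.2
tcp_pos: [0.613, 0.0673, 0.019]
tcp_rot: [-0.099, 0.6, 0.79, 0.075]
wrist_force: [1.3, -3.5, 2.8]
opening: 0.631
grip_force: 2.0
```

{"method": "arm_command", "body": {"series": [{"linear": [1.5, 0, 0.39], "turn": [0, 0, 0]}, {"linear": [3, 0, 0.78], "turn": [0, 0, 0]}, {"linear": [4.5, 0, 1.16], "turn": [0, 0, 0]}, {"linear": [6, 0, 1.55], "turn": [0, 0, 0]}, {"linear": [7.5, 0, 1.93], "turn": [0, 0, 0]}, {"linear": [9, 0, 2.32], "turn": [0, 0, 0]}, {"linear": [10, 0, 2.58], "turn": [0, 0, 0]}, {"linear": [11, 0, 2.84], "turn": [0, 0, 0]}, {"linear": [12, 0, 3.1], "turn": [0, 0, 0]}, {"linear": [12.5, 0, 3.22], "turn": [0, 0, 0]}, {"linear": [13, 0, 3.35], "turn": [0, 0, 0]}, {"linear": [13, 0, 3.35], "turn": [0, 0, 0]}]}}

```text
time_s: 7.7
tcp_pos: [0.5767, 0.1964, 0.0185]
tcp_rot: [-0.1, 0.599, 0.791, 0.075]
wrist_force: [1.2, -1.0, 0.6]
opening: 0.634
grip_force: 0.6
```

```bash
cat > m.py <<'E'
from h import *
s=env.get_state(); print(s["time_s"],s["tcp_pos"],s["joints"].round(2),s["wrist_force"],s["opening"])
G=goalR([-.266,.964]); d=.064
print(*rel([.544+.266*d,.315-.964*d,.016],G))
out=[]
for n in("scene","side"):
    f=grab_frame(n); im=f["image"]
    m=cv2.inRange(cv2.cvtColor(im,cv2.COLOR_BGR2HSV),(0,120,50),(11,255,255))
    k,l,st,c=cv2.connectedComponentsWithStats(m)
    for i in range(1,k):
        if st[i,4]>150:
            P=np.array([cast(f,p[::-1].astype(float),.055)[:2] for p in np.argwhere(l==i)])
            print(n,c[i].round(),st[i,4],P.min(0).round(3),P.max(0).round(3))
    u,v=proj(f,[.544,.315,.03])[0].astype(int); v=max(v,75);u=max(u,80)
    out.append(cv2.resize(im[v-75:v+75,u-75:u+75],(400,400),interpolation=2))
import sys; cv2.imwrite(sys.argv[1],np.hstack(out))
E
python3 m.py pics/m1.png
```

```text
7.7 [0.57665518 0.19640666 0.01846926] [-0.71  0.57  0.58  1.73 -0.65  1.04  0.44] [ 1.1501793  -0.97337403  0.61853606] 0.6342385700809074
[5.65 0.03 1.7 ] [-0.001 -0.001  0.004]
scene [81. 50.] 191 [-0.101 -0.964] [ 0.107 -0.805]
scene [471. 180.] 335 [0.097 0.619] [0.284 0.727]
scene [245. 188.] 756 [ 0.382 -0.104] [0.522 0.022]
scene [329. 243.] 1123 [0.498 0.204] [0.636 0.319]
scene [477. 318.] 3884 [0.474 0.624] [0.803 0.799]
side [156. 108.] 384 [0.197 0.557] [0.245 0.915]
side [254. 224.] 687 [ 0.383 -0.106] [0.505 0.02 ]
```

View pics/m1.png

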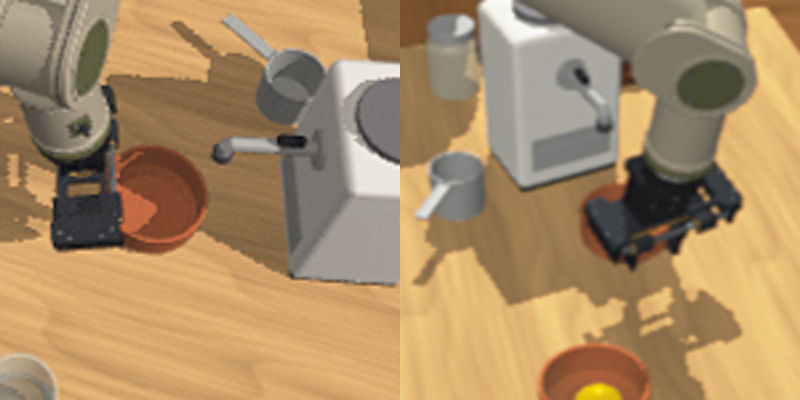

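The bowl is upright and centred at about (0.561, 0.257), as the model predicts. The gripper is well short of the spout, and about 58 mm of push remains.

{"method": "arm_command", "body": {"series": [{"linear": [0.8, 0, 0.2], "turn": [0, 0, 0]}, {"linear": [1.6, 0, 0.41], "turn": [0, 0, 0]}, {"linear": [2.4, 0, 0.62], "turn": [0, 0, 0]}, {"linear": [3.2, 0, 0.82], "turn": [0, 0, 0]}, {"linear": [4, 0, 1.03], "turn": [0, 0, 0]}, {"linear": [4.6, 0, 1.18], "turn": [0, 0, 0]}, {"linear": [5.1, 0, 1.31], "turn": [0, 0, 0]}, {"linear": [5.5, 0, 1.42], "turn": [0, 0, 0]}, {"linear": [5.7, 0, 1.47], "turn": [0, 0, 0]}, {"linear": [5.7, 0, 1.47], "turn": [0, 0, 0]}]}}

```text
time_s: 9.05
tcp_pos: [0.5611, 0.2526, 0.0184]
tcp_rot: [-0.099, 0.6, 0.79, 0.075]
wrist_force: [0.3, -0.5, -0.7]
opening: 0.631
grip_force: 0.4
```

```bash
python3 m.py pics/m2.png
```

```text
9.05 [0.5610814  0.25262844 0.0184483 ] [-0.8   0.56  0.57  1.74 -0.65  1.01  0.35] [ 0.34063745 -0.46953927 -0.71019805] 0.6307902820715939
[0.   0.01 0.25] [-0.001 -0.     0.003]
scene [81. 50.] 191 [-0.101 -0.964] [ 0.107 -0.805]
scene [470. 180.] 342 [0.097 0.616] [0.284 0.727]
scene [247. 187.] 840 [ 0.381 -0.103] [0.522 0.023]
scene [349. 244.] 1052 [0.482 0.264] [0.62  0.374]
scene [477. 318.] 3885 [0.474 0.624] [0.803 0.799]
side [156. 108.] 392 [0.198 0.557] [0.246 0.924]
side [253. 224.] 671 [ 0.383 -0.103] [0.503 0.021]
```

View pics/m2.png

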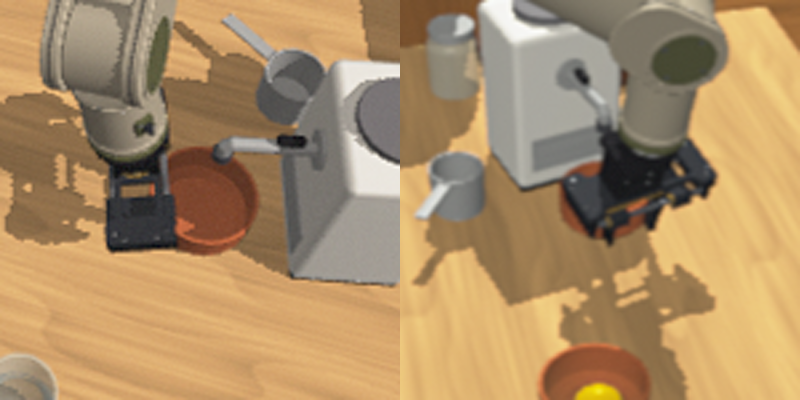

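The bowl's far rim puts its centre at about (0.545, 0.312), within a few mm of the spout. I'll back away and check without the gripper in the way.

{"method": "arm_command", "body": {"series": [{"linear": [-0.8, 0, -0.2], "turn": [0, 0, 0]}, {"linear": [-2.5, 0, -0.7], "turn": [0, 0, 0]}, {"linear": [-5.5, 0, -1.5], "turn": [0, 0, 0]}, {"linear": [-9, 0, -2.5], "turn": [0, 0, 0]}, {"linear": [-13, 0, -3.6], "turn": [0, 0, 0]}, {"linear": [-17, 0, -4.8], "turn": [0, 0, 0]}, {"linear": [-21, 0, -6], "turn": [0, 0, 0]}, {"linear": [-23, 0, -10], "turn": [0, 0, 0]}, {"linear": [-24, 0, -15], "turn": [0, 0, 0]}, {"linear": [-24, 0, -18], "turn": [0, 0, 0]}, {"linear": [-24, 0, -18], "turn": [0, 0, 0]}]}}

```text
time_s: 10.52
tcp_pos: [0.637, -0.0174, 0.136]
tcp_rot: [-0.097, 0.601, 0.79, 0.077]
wrist_force: [-0.2, 1.5, -0.1]
opening: 0.632
grip_force: 0.0
```

```bash
python3 m.py pics/m3.png
```

```text
10.525 [ 0.63698716 -0.01737103  0.13600307] [-0.4   0.56  0.69  1.49 -0.58  1.37  0.67] [-0.16120455  1.54684427 -0.05730652] 0.6316586193631338
[24.3  -0.15 18.54] [0.004 0.002 0.002]
scene [81. 51.] 195 [-0.101 -0.964] [ 0.107 -0.802]
scene [469. 183.] 234 [0.127 0.635] [0.285 0.714]
scene [252. 187.] 606 [ 0.381 -0.1  ] [0.523 0.023]
scene [345. 244.] 1284 [0.482 0.25 ] [0.621 0.374]
scene [477. 318.] 3881 [0.474 0.624] [0.803 0.799]
side [156. 109.] 378 [0.198 0.556] [0.245 0.915]
side [278. 104.] 360 [0.643 0.569] [0.763 0.747]
side [257. 157.] 781 [0.478 0.207] [0.605 0.372]
side [254. 223.] 641 [ 0.383 -0.1  ] [0.503 0.02 ]
```

View pics/m3.png

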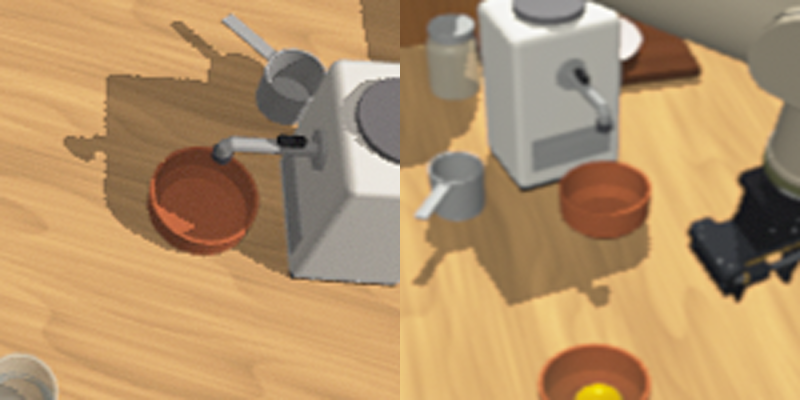

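The bowl stands upright, centred at about (0.543, 0.311) against the spout at (0.544, 0.315). The other objects haven't moved and the gripper is clear.

```bash
python3 -c "
from workcell import env
print(env.hand_in())"
```

```text
the job is handed in; nothing more can be done
None
```

The empty bowl was slid upright to within about 5 mm of the point under the spout, the gripper was backed clear, no other object was seen to move, and the job is handed in.

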